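# Hang the utensil pocket on its cleat

### The arm

A 7-joint arm with a two-finger parallel gripper is mounted at the origin on the work surface; the furniture and walls round the work are solid. World frame = base frame: x ahead of the robot, y to its left, z up, the work surface at z = 0. Lengths are in m, angles in rad, forces in N, time in s.
With the tool pointing down it reaches from about 0.425 to 1.025 m from the base axis. Payload 9.4 kg.
Tool frame: the origin (TCP) lies at the very end of the fingers, on their centre line; the grasp point (between the pads) lies 19 mm behind it; z points along the fingers, y is the line along which they close (so a half turn about z gives the same grasp; the last joint's range is limited). The gripper opens to 85 mm and grips with 20 to 120 N. Pads are 22 mm wide; open, the fingers measure 114 mm over their backs; the gripper's body (76 mm by 85 mm) begins 54 mm behind the grasp point. The pads swing forward as they close: fully open they stand 13 mm farther back than shut.
Start: joints at [1.184, 0.599, -0.003, 1.599, 0.002, 0.943, -0.08], TCP at [0.221, -0.69, 0.231] pointing down, gripper open.
Joint ranges: [-2.57, 2.57], [-0.35, 1.97], [-1.29, 1.29], [0.11, 2.56], [-1.05, 4.19], [0.11, 1.86], [-2.63, 2.63]. Speed limits (rad/s): [2.22, 2.22, 3.01, 3.01, 3.14, 3.14, 3.14].

### API

Orientations are given as [roll, pitch, yaw] about the fixed x, y, z axes, in that order (R = Rz(yaw) Ry(pitch) Rx(roll)).
In Python, from workcell import ctrl, viewer, hand_in gives the robot as it stands.
- The arm moves only by the tool step_arm, never from a script. Its arguments are lists of equal length, an entry for each row: "linear": the shift along the tool's x, y, z in m, a list of three; "dr": the turn, a rotation vector about the tool's x, y, z in rad, a list of three. In form: {"linear": [[dx, dy, dz], ...], "dr": [[wx, wy, wz], ...]}. A call has 1 to 8 rows; each row shifts and turns the commanded pose from where the row before left it, along the tool's axes as they then stand; what a row does not reach is not made up. A row lasts 1/12 s, in which the tool goes at most 41.7 mm and 7.16 degrees, less where a joint would pass 70% of its speed; a pose out of reach is approached as far as the arm can. A call with a gripper value outside its range is refused whole. "hand" is the closure in counts, from 0 (fully open) to 255 (shut), set as the call begins (left out, the last holds). The fingers move at their own pace and stop on an object; "force" is the grip in N (left out, the last holds). Time passes only in rows, so rows that do not move let the fingers close. It gives the time, the measured TCP pose, the force, the opening and the grip force at its end, in the units of the state.
- ctrl.get_obs(): the state, without advancing time (a new reading comes with each control period).
- viewer.snapshot(name): name is "side" or "top" or "wrist"; returns the picture (480x640x3 uint8, blue, green, red); there is no depth.
- viewer.camera_model(name): a dict with "intrinsics" (3x3 intrinsics, pixels), "R" (3x3) and "t" (3): a world point X has camera coordinates R X + t. Camera axes: x right, y down, z forward; pixel columns grow to the right and rows downward; lengths in m; the calibration is good to about 2 mm. A picture is of the moment at which its call begins: read the wrist's pose just before it. camera_model takes no time and is no camera call; for the wrist camera it gives the pose at the moment of the call.
- hand_in(): hands the job in; it is judged then, once.
The state is a dict: "time": time; "q": joint angles; "joint_velocities": joint speeds; "effort": joint torques, N m; "ee_pos": TCP position; "tool_rot": TCP orientation; "contact_force": force on the tool from outside, world axes, zero at the start; "torque": the same for the moment, N m; "finger_gap": opening from 0.0 (shut) to 1.0 (fully open); "grasp_force": force on a finger pad.
Only numpy, scipy, OpenCV 4.12 (cv2) and the standard library are available. Lean on these libraries where they do the work, as an engineer would, in place of code of your own. Each camera call takes 0.05 s, during which the arm holds its last target. There are 200 camera calls.

### The job

Take the grey utensil pocket away from the drawer unit that its front is pushed against, and stand it upright and let go on the free worktop, so that its front tab can be reached. Then take it again, tip its top about 20 degrees towards the white panel, drop the sloping strip on its back well down behind the panel's cleat while its foot is still swung out, and let it down to hang upright and fully home near the cleat's middle, its back resting on the grey spacer bar. Let go of it, and leave the other loose things where they are.

Things in the scene. Friction and masses are not known exactly. Their poses are not given: they have to be found in the camera images.
- pocket: loose grey plastic utensil pocket, open on top, 0.2 to 0.36 kg. Origin: centre of its underside; x to its back, y along its width, z up. 80 mm deep, 130 mm wide. Side walls 4 mm thick, front wall 6 mm (x -40 to -34), all 75 mm high; between front and back wall 68 mm. Starts upright on the worktop, its front 5 to 14 mm from the drawer unit's -y side: no finger fits in front of it there
- front_tab (a point): middle of the top edge of the pocket's front tab, at (-37, 0, 135) mm in its frame. The tab is 6 mm thick in x, 74 mm wide, continues the front wall up from 75 to 135 mm, and can be pinched from above across its thickness
- back_edge (a point): middle of the top edge of the pocket's back wall, at (37, 0, 135) mm in its frame. The wall is 6 mm thick in x, the full 130 mm wide, rises from the worktop to 135 mm, and can be pinched from above; above z = 98 mm it is clear on both sides
- strip_edge (a point): middle of the free lower edge of the pocket's strip, at (73, 0, 54.5) mm in its frame, same axes. The aluminium strip is 110 mm wide and 5 mm thick, leaves the back wall at z = 95 mm and slopes down and backwards, 40 degrees from the wall, to this edge
- heel (a point): middle of the pocket's lower rear edge, at (40, 0, 0) mm in the pocket's frame; same axes
- cleat_stand: fixed upright white panel 300 mm wide, 250 mm high, 14 mm thick. Origin: on its front face, mid-width, at worktop height; x into the panel (away from the free side), y along it, z up. Its front carries the cleat and below it a spacer bar. Hung fully home, the pocket's frame is parallel to this frame, its origin at x = -74, z = 75 mm, y within 60 mm of the middle, its strip's edge at the panel
- cleat_lip (a point): middle of the cleat's lip, at (-27, 0, 155.7) mm in the stand's frame, same axes. The cleat is an aluminium strip 220 mm wide, 5 mm thick, 40 degrees from the panel: its upper face rises from the panel at z = 123.5 mm towards the free side up to this lip. The gap between lip and panel is open from above and takes the pocket's strip
- spacer (a point): middle of the front face of the grey spacer bar under the cleat, at (-34, 0, 85) mm in the stand's frame; the bar is 240 mm wide, z from 74 to 96 mm; the hung pocket's back wall rests on it
- drawer_unit: fixed two-drawer organiser, 178 x 190 x 135 mm (x, y, z), origin under its centre; the pocket starts on its -y side with its front facing that side. The worktop between the pocket's start and the panel's near end, about 0.5 m ahead of the robot and 0.09 m left of its middle, is free for standing the pocket
- timer: loose round kitchen timer, 64 mm across, 36 mm high, origin under its centre; a bystander
- steel_cup: loose steel tumbler, 70 mm across, 120 mm high, origin under its centre; a bystander
- food_thermometer: loose cream hand thermometer, 165 x 52 x 22 mm, origin under its centre; a bystander
- spice_jar: loose spice jar, 47 mm across, 98 mm high, origin under its centre; a bystander
- roll: loose roll of tape lying flat, 96 mm across, 48 mm high, origin under its centre; a bystander
Not all that is in view belongs to the job. There is more than one size of the pocket; the job needs the smaller.

How it is judged:
By the outcome, as a careful person would: the job done as asked, in the order asked, and still so for the second after the job is handed in, with the robot touching nothing.
It also fails if it takes over 64 s, if anything falls off the work surface, if the arm or the gripper's body presses on something with over 40 N, if the wrist force passes 120 N, or if a joint passes its speed limit or range.

## Working session

There is one attempt and no reset: what is moved stays moved. The work goes in short steps, Python scripts to look and compute and a tool call to move; the robot and the scene stay as the last step left them, time stands still between calls to the robot, and variables do not carry over. Pictures are saved under pics/ and viewed, at most 10 in all, crops included, and the job is handed in when it is done.

Besides the shell and the picture viewer there is one more tool, called by a JSON object that holds its "op" and its "data", one argument or row to a line. step_arm: Moves the arm, as the interface text tells. Its arguments: {"type":"object","properties":{"linear":{"type":"array"},"dr":{"type":"array"},"hand":{"type":"number"},"force":{"type":"number"}},"required":["linear","dr"]}

```bash
mkdir -p pics; cat > h.py <<'E'
import numpy as np,cv2
from workcell import ctrl,viewer,hand_in
def snap(n,f):
    m=viewer.camera_model(n);im=viewer.snapshot(n);cv2.imwrite('pics/'+f,im);return im,m
def proj(m,P):
    P=np.atleast_2d(P);c=P@np.array(m['R']).T+np.array(m['t']);u=c@np.array(m['intrinsics']).T;return u[:,:2]/u[:,2:]
def ray(m,p):
    R=np.array(m['R']);d=R.T@np.linalg.solve(np.array(m['intrinsics']),[p[0],p[1],1]);return -R.T@np.array(m['t']),d
def atz(m,p,z):
    o,d=ray(m,p);return o+d*(z-o[2])/d[2]
E
python3 - <<'E'
from h import *
a,m=snap('top','t0.png');b,m2=snap('side','s0.png')
for k in(m,m2):print(-np.array(k['R']).T@k['t'],k['intrinsics'][0])
print(ctrl.get_obs())
E
```

```text
[ 0.10001293 -0.04954993  1.70099319] [608.53001082   0.         314.64821477]
[1.33850931 0.01209659 1.36222971] [545.35996506   0.         311.54062877]
{'time': 0.1, 'q': array([ 1.18427654,  0.60007727, -0.00254309,  1.60003403,  0.00180912,
        0.94288113, -0.0798005 ]), 'joint_velocities': array([ 0.00080623, -0.00125623, -0.00097236, -0.00303354,  0.00083712,
        0.00183101, -0.00031912]), 'effort': array([ 6.18348844e-03, -7.77983165e+01,  1.57043818e+00, -2.58622241e+01,
        1.26689149e-02,  5.54913509e-03, -9.04574421e-06]), 'ee_pos': array([ 0.22090548, -0.69009824,  0.23048574]), 'tool_rot': array([-3.14020169e+00,  1.37769909e-04,  3.09882988e-01]), 'contact_force': array([-0.7539924 ,  0.087304  , -0.30253836]), 'torque': array([-0.03122591,  0.0197455 , -0.01007699]), 'grasp_force': 0.0, 'finger_gap': 1.0027121545071627}
```

View pics/t0.png

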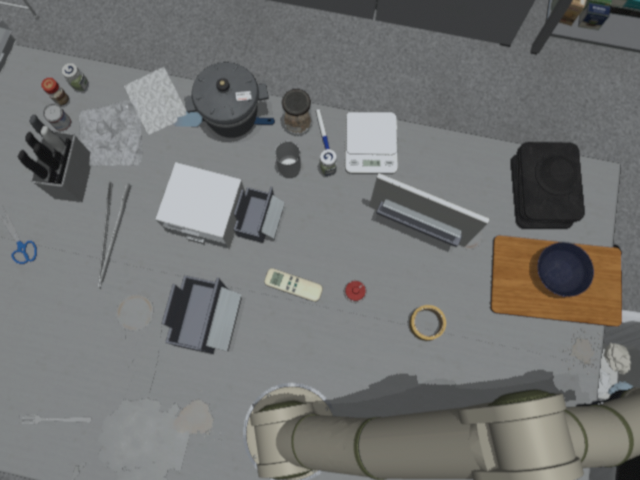

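View pics/s0.png

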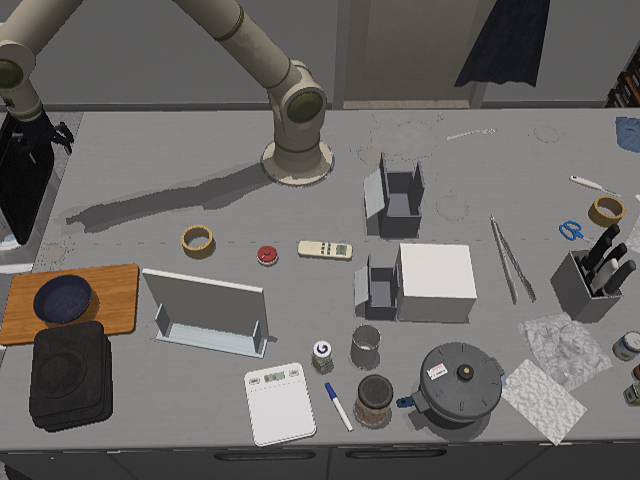

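The top view shows the small pocket at about (258,214), beside the drawer unit at (200,203). The cleat panel is at (430,210) with its front facing the robot. The thermometer (293,284), timer (356,291) and roll (428,322) lie clear of both. I'll enlarge the parts that matter.

```bash
python3 - <<'E'
from h import *
t=cv2.imread('pics/t0.png');s=cv2.imread('pics/s0.png')
A=cv2.resize(t[165:265,230:490],None,fx=3,fy=3,interpolation=cv2.INTER_CUBIC)
B=cv2.resize(s[240:335,340:410],None,fx=3,fy=3,interpolation=cv2.INTER_CUBIC)
C=cv2.resize(s[262:362,135:285],None,fx=3,fy=3,interpolation=cv2.INTER_CUBIC)
o=np.zeros((600,800,3),np.uint8);o[:300,:780]=A;o[300:585,:210]=B;o[300:600,220:670]=C
cv2.imwrite('pics/c0.png',np.clip(o*1.4,0,255).astype(np.uint8))
E
```

```text
(no output)
```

View pics/c0.png

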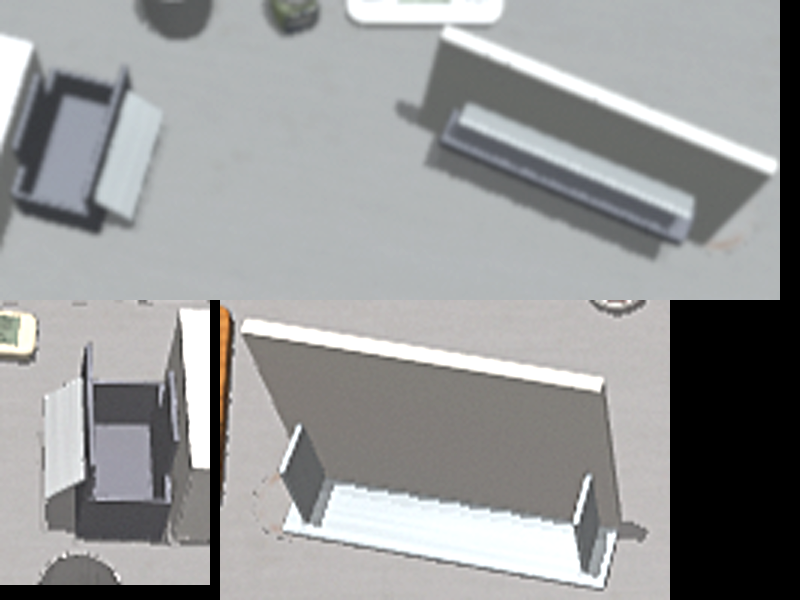

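```bash
cat > fit.py <<'E'
from h import *
from scipy.optimize import least_squares
mt=viewer.camera_model('top');ms=viewer.camera_model('side')
T=lambda u,v:(mt,(230+u/3,165+v/3))
SP=lambda u,v:(ms,(340+u/3,240+(v-300)/3))
SS=lambda u,v:(ms,(135+(u-220)/3,262+(v-300)/3))
def W(p,X):
    c,s=np.cos(p[2]),np.sin(p[2]);X=np.array(X)/1000;return np.array([p[0]+c*X[0]-s*X[1],p[1]+s*X[0]+c*X[1],X[2]+(p[3] if len(p)>3 else 0)])
def fit(C,p0):
    f=lambda p:np.ravel([proj(m,W(p,X))[0]-q for X,(m,q) in C])
    r=least_squares(f,p0,loss='soft_l1');print(r.x.round(4));print(f(r.x).reshape(-1,2).round(1).tolist());return r.x
if __name__=='__main__':
    for z in([],[0.]):
        pk=fit([((38,65,135),T(126,68)),((73,55,54.5),T(162,110)),((73,-55,54.5),T(130,222)),((40,-65,0),T(100,229)),
          ((37,-65,135),SP(88,343)),((73,-55,54.5),SP(43,395)),((40,65,0),SP(78,540)),((-40,65,0),SP(168,541))],[.65,.05,-1.6]+z)
        st=fit([((14,150,250),T(447,26)),((0,150,250),T(442,34)),((14,-150,250),T(777,160)),((0,-150,250),T(774,173)),
          ((0,-150,0),T(703,244)),((14,-150,250),SS(242,333)),((0,-150,250),SS(245,320)),((14,150,250),SS(602,391)),((0,150,250),SS(604,379))],[.65,-.4,-.4]+z)
        du=None
    pk=pk[:3];st=st[:3]
    np.save('st.npy',st)
    t=cv2.imread('pics/t0.png');o=cv2.resize(t,None,fx=3,fy=3,interpolation=cv2.INTER_CUBIC)[495:795,690:1470]
    def L(p,a,b,c):
        q=[tuple(int(i) for i in (3*proj(mt,W(p,k))[0]+1-[690,495])) for k in(a,b)];cv2.line(o,*q,c,1)
    L(st,(-27,110,155.7),(-27,-110,155.7),(0,0,255));L(st,(-34,120,96),(-34,-120,96),(0,255,0));L(st,(0,110,123.5),(0,-110,123.5),(255,255,0))
    L(pk,(37,-65,135),(37,65,135),(0,0,255));L(pk,(-37,-37,135),(-37,37,135),(0,255,0));L(pk,(-40,-65,75),(-40,65,75),(0,255,255))
    cv2.imwrite('pics/o0.png',o)
    for n,P in(('back',(37,0,135)),('tab',(-37,0,135))):print(n,W(pk,P))
    for n,P in(('lip',(-27,0,155.7)),('home',(-74,0,75))):print(n,W(st,P))
E
python3 fit.py
```

```text
[ 0.5584  0.2317 -1.614 ]
[[-1.0, -1.5], [-0.1, 0.2], [0.1, -0.9], [-0.5, 2.0], [0.1, -0.2], [-0.0, 1.1], [-0.4, -0.5], [-1.9, -0.1]]
[ 0.6342 -0.2274 -0.2035]
[[-1.0, -1.9], [-1.4, 0.2], [0.7, -0.8], [-0.2, -0.1], [-0.2, 0.6], [-1.5, -0.3], [-0.4, -0.7], [-0.5, 0.4], [0.2, -0.6]]
[ 5.5830e-01  2.3180e-01 -1.6134e+00 -4.0000e-04]
[[-1.1, -1.4], [-0.1, 0.3], [0.1, -0.8], [-0.5, 2.1], [0.1, -0.2], [-0.0, 1.2], [-0.4, -0.4], [-1.9, -0.1]]
[ 0.6339 -0.2277 -0.202  -0.0024]
[[-1.0, -1.4], [-1.4, 0.7], [0.5, -0.4], [-0.4, 0.2], [-0.3, 0.8], [-1.4, 0.2], [-0.3, -0.2], [-0.6, 0.7], [0.1, -0.3]]
back [0.55668927 0.1948034  0.135     ]
tab [0.55983951 0.26873631 0.135     ]
lip [ 0.60740684 -0.22231759  0.1557    ]
home [ 0.56136254 -0.21288774  0.075     ]
```

View pics/o0.png

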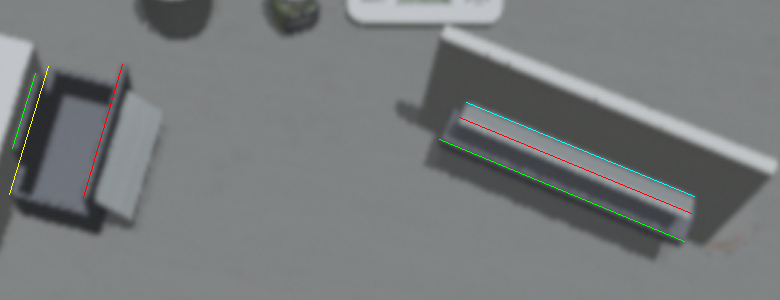

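The fit holds: free-height fits come out within 2.4 mm of the worktop, and the overlaid lip and spacer lines land on the edges. Moving towards the pocket's back edge now.

```bash
cat > plan.py <<'E'
import json
from h import *
from scipy.spatial.transform import Rotation as R
def plan(wps,cur=None):
    """wps: list of (pos,[r,p,y],rows)"""
    if cur is None:
        s=ctrl.get_obs();cur=(s['ee_pos'],R.from_euler('xyz',s['tool_rot']))
    p,r=np.array(cur[0]),cur[1];lin=[];dr=[]
    for P,e,n in wps:
        r1=R.from_euler('xyz',e) if not isinstance(e,R) else e
        w=(r.inv()*r1).as_rotvec()/n;d=(np.array(P)-p)/n
        for i in range(n):
            lin.append((r*R.from_rotvec(w*i)).inv().apply(d).round(4).tolist());dr.append(w.round(3).tolist())
        print('step mm',np.linalg.norm(d)*1e3,'deg',np.degrees(np.linalg.norm(w)))
        p,r=np.array(P),r1
    for i in range(0,len(lin),8):print(json.dumps({"linear":lin[i:i+8],"dr":dr[i:i+8]}))
E
python3 - <<'E'
from plan import *
m=viewer.camera_model('top')
for n,p in(('therm',(293,284)),('timer',(356,291)),('roll',(428,322)),('cup',(288,168)),('jar',(328,168))):print(n,atz(m,p,.03).round(3))
plan([((.45,-.15,.33),(np.pi,0,1.6),16),((.557,.195,.24),(np.pi,0,3.099),14)])
E
```

```text
therm [0.389 0.081 0.03 ]
timer [ 0.407 -0.095  0.03 ]
roll [ 0.364 -0.304  0.03 ]
cup [0.722 0.171 0.03 ]
jar [0.747 0.057 0.03 ]
step mm 37.19109703924691 deg 4.619893909699849
step mm 26.589663481917793 deg 6.134740963579315
{"linear": [[0.0239, -0.0278, -0.0062], [0.0261, -0.0258, -0.0062], [0.0281, -0.0236, -0.0062], [0.0299, -0.0212, -0.0062], [0.0315, -0.0188, -0.0062], [0.0329, -0.0162, -0.0062], [0.0341, -0.0135, -0.0062], [0.0351, -0.0107, -0.0062]], "dr": [[-0.0, -0.0, -0.081], [-0.0, -0.0, -0.081], [-0.0, -0.0, -0.081], [-0.0, -0.0, -0.081], [-0.0, -0.0, -0.081], [-0.0, -0.0, -0.081], [-0.0, -0.0, -0.081], [-0.0, -0.0, -0.081]]}
{"linear": [[0.0358, -0.0078, -0.0062], [0.0363, -0.0049, -0.0062], [0.0366, -0.002, -0.0062], [0.0367, 0.001, -0.0062], [0.0365, 0.0039, -0.0062], [0.036, 0.0069, -0.0062], [0.0353, 0.0097, -0.0062], [0.0344, 0.0126, -0.0062]], "dr": [[-0.0, -0.0, -0.081], [-0.0, -0.0, -0.081], [-0.0, -0.0, -0.081], [-0.0, -0.0, -0.081], [-0.0, -0.0, -0.081], [-0.0, -0.0, -0.081], [-0.0, -0.0, -0.081], [-0.0, -0.0, -0.081]]}
{"linear": [[0.0244, 0.0084, 0.0064], [0.0234, 0.0109, 0.0064], [0.0221, 0.0134, 0.0064], [0.0205, 0.0156, 0.0064], [0.0187, 0.0177, 0.0064], [0.0167, 0.0196, 0.0064], [0.0145, 0.0213, 0.0064], [0.0122, 0.0227, 0.0064]], "dr": [[-0.0, 0.0, -0.107], [-0.0, 0.0, -0.107], [-0.0, 0.0, -0.107], [-0.0, 0.0, -0.107], [-0.0, 0.0, -0.107], [-0.0, 0.0, -0.107], [-0.0, 0.0, -0.107], [-0.0, 0.0, -0.107]]}
{"linear": [[0.0097, 0.0239, 0.0064], [0.0071, 0.0248, 0.0064], [0.0044, 0.0254, 0.0064], [0.0016, 0.0257, 0.0064], [-0.0011, 0.0258, 0.0064], [-0.0039, 0.0255, 0.0064]], "dr": [[-0.0, 0.0, -0.107], [-0.0, 0.0, -0.107], [-0.0, 0.0, -0.107], [-0.0, 0.0, -0.107], [-0.0, 0.0, -0.107], [-0.0, 0.0, -0.107]]}
```

{"op": "step_arm", "data": {
  "linear": [
    [0.024,-0.028,-0.006],
    [0.026,-0.026,-0.006],
    [0.028,-0.024,-0.006],
    [0.03,-0.021,-0.006],
    [0.0315,-0.019,-0.006],
    [0.033,-0.016,-0.006],
    [0.034,-0.0135,-0.006],
    [0.035,-0.011,-0.006]
  ],
  "dr": [
    [0,0,-0.081],
    [0,0,-0.081],
    [0,0,-0.081],
    [0,0,-0.081],
    [0,0,-0.081],
    [0,0,-0.081],
    [0,0,-0.081],
    [0,0,-0.081]
  ],
  "hand": 0,
  "force": 80
}}

```text
time: 0.77
ee_pos: [0.3349, -0.4177, 0.2794]
tool_rot: [-3.141, 0.0, 0.962]
contact_force: [0.8, -0.8, 0.9]
finger_gap: 0.999
grasp_force: 0.0
```

{"op": "step_arm", "data": {
  "linear": [
    [0.036,-0.008,-0.006],
    [0.036,-0.005,-0.006],
    [0.0365,-0.002,-0.006],
    [0.0365,0.001,-0.006],
    [0.0365,0.004,-0.006],
    [0.036,0.007,-0.006],
    [0.035,0.01,-0.006],
    [0.0345,0.0125,-0.006]
  ],
  "dr": [
    [0,0,-0.081],
    [0,0,-0.081],
    [0,0,-0.081],
    [0,0,-0.081],
    [0,0,-0.081],
    [0,0,-0.081],
    [0,0,-0.081],
    [0,0,-0.081]
  ]
}}

```text
time: 1.43
ee_pos: [0.4481, -0.1479, 0.3275]
tool_rot: [-3.141, 0.0, 1.61]
contact_force: [0.2, 0.9, 0.8]
finger_gap: 0.999
grasp_force: 0.0
```

{"op": "step_arm", "data": {
  "linear": [
    [0.0245,0.0085,0.0065],
    [0.0235,0.011,0.0065],
    [0.022,0.0135,0.0065],
    [0.0205,0.0155,0.0065],
    [0.0185,0.0175,0.0065],
    [0.0165,0.0195,0.0065],
    [0.0145,0.0215,0.0065],
    [0.012,0.0225,0.0065]
  ],
  "dr": [
    [0,0,-0.107],
    [0,0,-0.107],
    [0,0,-0.107],
    [0,0,-0.107],
    [0,0,-0.107],
    [0,0,-0.107],
    [0,0,-0.107],
    [0,0,-0.107]
  ]
}}

```text
time: 2.1
ee_pos: [0.5083, 0.0484, 0.2748]
tool_rot: [-3.141, -0.0, 2.467]
contact_force: [0.2, 0.4, -1.2]
finger_gap: 1.002
grasp_force: 0.0
```

{"op": "step_arm", "data": {
  "linear": [
    [0.0095,0.024,0.0065],
    [0.007,0.025,0.0065],
    [0.0045,0.0255,0.0065],
    [0.0015,0.0255,0.0065],
    [-0.001,0.026,0.0065],
    [-0.004,0.0255,0.0065],
    [0,0,0],
    [0,0,0]
  ],
  "dr": [
    [0,0,-0.107],
    [0,0,-0.107],
    [0,0,-0.107],
    [0,0,-0.107],
    [0,0,-0.107],
    [0,0,-0.107],
    [0,0,0],
    [0,0,0]
  ]
}}

```text
time: 2.77
ee_pos: [0.5532, 0.1967, 0.2354]
tool_rot: [3.141, -0.002, 3.105]
contact_force: [-0.4, -1.0, 0.7]
finger_gap: 1.006
grasp_force: 0.0
```

```bash
python3 - <<'E'
from h import *
from fit import W
o=ctrl.get_obs();print(o['ee_pos'],o['tool_rot'],o['q'].round(2),o['contact_force'].round(1))
im,m=snap('wrist','w1.png');np.save('w1.npy',np.array([m],dtype=object),allow_pickle=True)
pk=[.5584,.2317,-1.614]
for X in((40,65,135),(40,-65,135),(34,65,135),(34,-65,135),(73,55,54.5),(73,-55,54.5),(-37,37,135),(-37,-37,135)):
    q=proj(m,W(pk,X))[0];print(X,q.round(0));cv2.circle(im,tuple(int(i) for i in q),4,(0,0,255),1)
cv2.imwrite('pics/w1o.png',im)
E
```

```text
[0.55321492 0.19670328 0.23537295] [ 3.14111363e+00 -1.91879734e-03  3.10521148e+00] [ 0.13  0.55 -0.84  1.88  0.5   0.93  0.59] [-0.4 -1.   0.7]
(40, 65, 135) [311. 333.]
(40, -65, 135) [311. 140.]
(34, 65, 135) [319. 333.]
(34, -65, 135) [321. 140.]
(73, 55, 54.5) [274. 275.]
(73, -55, 54.5) [271. 146.]
(-37, 37, 135) [426. 297.]
(-37, -37, 135) [436. 187.]
```

View pics/w1o.png

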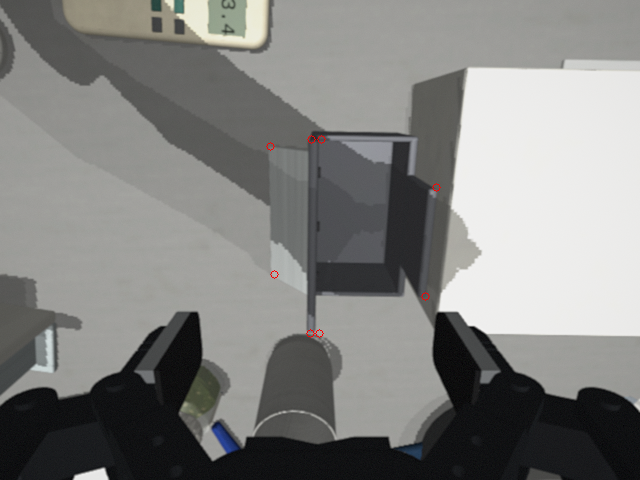

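The picture shows the pocket's back wall top at about x 307–318, y 131–335. That is within about 2 mm of the fit. The tab lies against the drawer unit at (430,240). The fingers are lined up, so I'm descending onto the back edge.

{"op": "step_arm", "data": {
  "linear": [
    [-0.002,-0.0035,0.01],
    [0,0,0.02],
    [0,0,0.025],
    [0,0,0.025],
    [0,0,0.025],
    [0,0,0.015],
    [0,0,0.01],
    [0,0,0]
  ],
  "dr": [
    [0,0,0.006],
    [0,0,0],
    [0,0,0],
    [0,0,0],
    [0,0,0],
    [0,0,0],
    [0,0,0],
    [0,0,0]
  ]
}}

```text
time: 3.48
ee_pos: [0.5547, 0.1901, 0.1043]
tool_rot: [-3.14, -0.003, 3.096]
contact_force: [0.4, -0.1, 0.1]
finger_gap: 1.002
grasp_force: 0.0
```

{"op": "step_arm", "data": {
  "linear": [
    [0,0,0],
    [0,0,0],
    [0,0,0],
    [0,0,0],
    [0,0,0],
    [0,0,0],
    [0,0,0],
    [0,0,0]
  ],
  "dr": [
    [0,0,0],
    [0,0,0],
    [0,0,0],
    [0,0,0],
    [0,0,0],
    [0,0,0],
    [0,0,0],
    [0,0,0]
  ],
  "hand": 255,
  "force": 60
}}

```text
time: 4.15
ee_pos: [0.5558, 0.1924, 0.1067]
tool_rot: [3.141, 0.001, 3.098]
contact_force: [0.3, -0.3, 4.3]
finger_gap: 0.061
grasp_force: 59.9
```

{"op": "step_arm", "data": {
  "linear": [
    [0,0,-0.005],
    [0,0,-0.015],
    [0,0,-0.02],
    [0,0,-0.02],
    [0,0,0]
  ],
  "dr": [
    [0,0,0],
    [0,0,0],
    [0,0,0],
    [0,0,0],
    [0,0,0]
  ]
}}

```text
time: 4.57
ee_pos: [0.5565, 0.1927, 0.1694]
tool_rot: [3.14, 0.003, 3.098]
contact_force: [0.5, 0.5, -2.1]
finger_gap: 0.058
grasp_force: 58.8
```

```bash
python3 - <<'E'
from plan import *
plan([((.557,.047,.166),(np.pi,0,3.61),8),((.557,.047,.111),(np.pi,0,3.61),6)])
E
```

```text
step mm 18.22116033424898 deg 3.6684688831327787
step mm 9.166666666666668 deg 0.0
{"linear": [[-0.0009, -0.0182, 0.0004], [0.0003, -0.0182, 0.0004], [0.0015, -0.0182, 0.0004], [0.0026, -0.018, 0.0004], [0.0038, -0.0178, 0.0004], [0.0049, -0.0175, 0.0004], [0.006, -0.0172, 0.0004], [0.0071, -0.0168, 0.0004]], "dr": [[0.0, 0.0, -0.064], [0.0, 0.0, -0.064], [0.0, 0.0, -0.064], [0.0, 0.0, -0.064], [0.0, 0.0, -0.064], [0.0, 0.0, -0.064], [0.0, 0.0, -0.064], [0.0, 0.0, -0.064]]}
{"linear": [[0.0, -0.0, 0.0092], [0.0, -0.0, 0.0092], [0.0, -0.0, 0.0092], [0.0, -0.0, 0.0092], [0.0, -0.0, 0.0092], [0.0, -0.0, 0.0092]], "dr": [[0.0, 0.0, 0.0], [0.0, 0.0, 0.0], [0.0, 0.0, 0.0], [0.0, 0.0, 0.0], [0.0, 0.0, 0.0], [0.0, 0.0, 0.0]]}
```

{"op": "step_arm", "data": {
  "linear": [
    [-0.001,-0.018,0],
    [0.0005,-0.018,0],
    [0.0015,-0.018,0],
    [0.0025,-0.018,0],
    [0.004,-0.018,0],
    [0.005,-0.0175,0],
    [0.006,-0.017,0],
    [0.007,-0.017,0]
  ],
  "dr": [
    [0,0,-0.064],
    [0,0,-0.064],
    [0,0,-0.064],
    [0,0,-0.064],
    [0,0,-0.064],
    [0,0,-0.064],
    [0,0,-0.064],
    [0,0,-0.064]
  ]
}}

```text
time: 5.23
ee_pos: [0.5552, 0.0454, 0.1655]
tool_rot: [3.141, -0.001, -2.67]
contact_force: [0.9, -0.0, -2.1]
finger_gap: 0.06
grasp_force: 58.9
```

{"op": "step_arm", "data": {
  "linear": [
    [0,0,0.005],
    [0,0,0.012],
    [0,0,0.012],
    [0,0,0.012],
    [0,0,0.01],
    [0,0,0.005],
    [0,0,0.002],
    [0,0,0]
  ],
  "dr": [
    [0,0,0],
    [0,0,0],
    [0,0,0],
    [0,0,0],
    [0,0,0],
    [0,0,0],
    [0,0,0],
    [0,0,0]
  ]
}}

```text
time: 5.9
ee_pos: [0.5556, 0.0473, 0.1077]
tool_rot: [3.141, -0.001, -2.672]
contact_force: [0.3, 0.9, -2.8]
finger_gap: 0.059
grasp_force: 59.0
```

{"op": "step_arm", "data": {
  "linear": [
    [0,0,0.001],
    [0,0,0.001],
    [0,0,0],
    [0,0,0]
  ],
  "dr": [
    [0,0,0],
    [0,0,0],
    [0,0,0],
    [0,0,0]
  ]
}}

```text
time: 6.23
ee_pos: [0.5564, 0.0468, 0.1068]
tool_rot: [-3.141, 0.001, -2.674]
contact_force: [-0.2, 0.7, 0.2]
finger_gap: 0.057
grasp_force: 59.1
```

{"op": "step_arm", "data": {
  "linear": [
    [0,0,0],
    [0,0,0],
    [0,0,0],
    [0,0,0],
    [0,0,0],
    [0,0,0],
    [0,0,0],
    [0,0,0]
  ],
  "dr": [
    [0,0,0],
    [0,0,0],
    [0,0,0],
    [0,0,0],
    [0,0,0],
    [0,0,0],
    [0,0,0],
    [0,0,0]
  ],
  "hand": 0
}}

```text
time: 6.9
ee_pos: [0.5559, 0.0467, 0.1062]
tool_rot: [3.142, -0.0, -2.673]
contact_force: [0.1, 0.9, -1.0]
finger_gap: 1.001
grasp_force: 0.0
```

{"op": "step_arm", "data": {
  "linear": [
    [0,0,-0.01],
    [0,0,-0.02],
    [0,0,-0.03],
    [0,0,-0.03],
    [0,0,-0.03],
    [0,0,-0.01],
    [0,0,0],
    [0,0,0]
  ],
  "dr": [
    [0,0,0],
    [0,0,0],
    [0,0,0],
    [0,0,0],
    [0,0,0],
    [0,0,0],
    [0,0,0],
    [0,0,0]
  ]
}}

```text
time: 7.57
ee_pos: [0.5559, 0.0463, 0.2367]
tool_rot: [-3.141, 0.001, -2.674]
contact_force: [0.0, -0.5, -0.1]
finger_gap: 1.0
grasp_force: 0.0
```

```bash
python3 - <<'E'
from plan import *
a=-1.103
ps=(.54,.08)
tab=np.array([ps[0]-.037*np.cos(a),ps[1]-.037*np.sin(a)])
print(ctrl.get_obs()['q'].round(2),tab)
# tool y = pocket x => yaw=a+pi/2
plan([((tab[0],tab[1],.235),(np.pi,0,a+np.pi/2),28)])
im,m=snap('top','t2.png');im2,m2=snap('side','s2.png')
o=np.zeros((360,800,3),np.uint8)
c=proj(m,[.54,.08,.06])[0].astype(int);d=proj(m2,[.54,.08,.06])[0].astype(int);print(c-50,d-50)
o[:300,:300]=cv2.resize(im[c[1]-50:c[1]+50,c[0]-50:c[0]+50],(300,300),interpolation=2)
o[:300,310:610]=cv2.resize(im2[d[1]-50:d[1]+50,d[0]-50:d[0]+50],(300,300),interpolation=2)
cv2.imwrite('pics/c2.png',np.clip(o*1.4,0,255).astype(np.uint8))
E
```

```text
[ 0.49  0.57 -1.    1.94  0.59  0.96  1.24] [0.52331594 0.11302487]
step mm 2.6517550219343886 deg 6.428446556750882
{"linear": [[-0.0, 0.0027, 0.0001], [0.0003, 0.0026, 0.0001], [0.0006, 0.0026, 0.0001], [0.0008, 0.0025, 0.0001], [0.0011, 0.0024, 0.0001], [0.0014, 0.0023, 0.0001], [0.0016, 0.0021, 0.0001], [0.0018, 0.0019, 0.0001]], "dr": [[0.0, 0.0, 0.112], [0.0, 0.0, 0.112], [0.0, 0.0, 0.112], [0.0, 0.0, 0.112], [0.0, 0.0, 0.112], [0.0, 0.0, 0.112], [0.0, 0.0, 0.112], [0.0, 0.0, 0.112]]}
{"linear": [[0.0021, 0.0017, 0.0001], [0.0022, 0.0014, 0.0001], [0.0024, 0.0012, 0.0001], [0.0025, 0.0009, 0.0001], [0.0026, 0.0006, 0.0001], [0.0026, 0.0003, 0.0001], [0.0027, 0.0, 0.0001], [0.0026, -0.0003, 0.0001]], "dr": [[0.0, 0.0, 0.112], [0.0, 0.0, 0.112], [0.0, 0.0, 0.112], [0.0, 0.0, 0.112], [0.0, 0.0, 0.112], [0.0, 0.0, 0.112], [0.0, 0.0, 0.112], [0.0, 0.0, 0.112]]}
{"linear": [[0.0026, -0.0006, 0.0001], [0.0025, -0.0008, 0.0001], [0.0024, -0.0011, 0.0001], [0.0023, -0.0014, 0.0001], [0.0021, -0.0016, 0.0001], [0.0019, -0.0018, 0.0001], [0.0017, -0.0021, 0.0001], [0.0014, -0.0022, 0.0001]], "dr": [[0.0, 0.0, 0.112], [0.0, 0.0, 0.112], [0.0, 0.0, 0.112], [0.0, 0.0, 0.112], [0.0, 0.0, 0.112], [0.0, 0.0, 0.112], [0.0, 0.0, 0.112], [0.0, 0.0, 0.112]]}
{"linear": [[0.0012, -0.0024, 0.0001], [0.0009, -0.0025, 0.0001], [0.0006, -0.0026, 0.0001], [0.0003, -0.0026, 0.0001]], "dr": [[0.0, 0.0, 0.112], [0.0, 0.0, 0.112], [0.0, 0.0, 0.112], [0.0, 0.0, 0.112]]}
[254 180] [276 234]
```

View pics/c2.png

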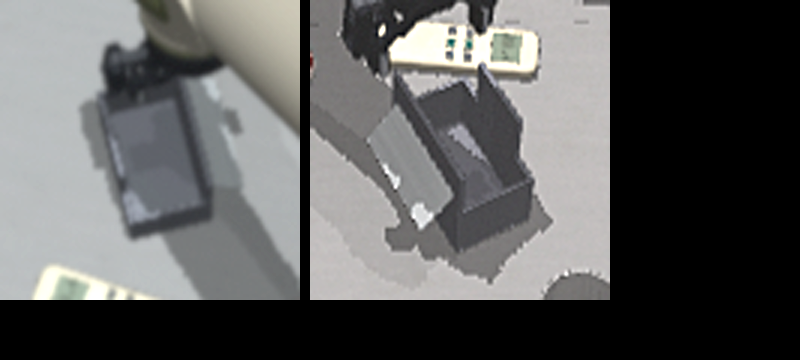

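The picture shows the pocket standing upright and released, with its tab free. I'm turning the tool half round to come at the tab.

{"op": "step_arm", "data": {
  "linear": [
    [0,0.0025,0],
    [0,0.0025,0],
    [0.0005,0.0025,0],
    [0.001,0.0025,0],
    [0.001,0.0025,0],
    [0.0015,0.0025,0],
    [0.0015,0.002,0],
    [0.002,0.002,0]
  ],
  "dr": [
    [0,0,0.112],
    [0,0,0.112],
    [0,0,0.112],
    [0,0,0.112],
    [0,0,0.112],
    [0,0,0.112],
    [0,0,0.112],
    [0,0,0.112]
  ]
}}

```text
time: 8.33
ee_pos: [0.5461, 0.0657, 0.2348]
tool_rot: [-3.14, -0.002, 2.709]
contact_force: [-0.1, 0.2, 0.5]
finger_gap: 0.994
grasp_force: 0.0
```

{"op": "step_arm", "data": {
  "linear": [
    [0.002,0.0015,0],
    [0.002,0.0015,0],
    [0.0025,0.001,0],
    [0.0025,0.001,0],
    [0.0025,0.0005,0],
    [0.0025,0.0005,0],
    [0.0025,0,0],
    [0.0025,0,0]
  ],
  "dr": [
    [0,0,0.112],
    [0,0,0.112],
    [0,0,0.112],
    [0,0,0.112],
    [0,0,0.112],
    [0,0,0.112],
    [0,0,0.112],
    [0,0,0.112]
  ]
}}

```text
time: 9.0
ee_pos: [0.5372, 0.0841, 0.2348]
tool_rot: [-3.139, -0.0, 1.813]
contact_force: [-0.1, -0.9, 0.4]
finger_gap: 0.997
grasp_force: 0.0
```

{"op": "step_arm", "data": {
  "linear": [
    [0.0025,-0.0005,0],
    [0.0025,-0.001,0],
    [0.0025,-0.001,0],
    [0.0025,-0.0015,0],
    [0.002,-0.0015,0],
    [0.002,-0.002,0],
    [0.0015,-0.002,0],
    [0.0015,-0.002,0]
  ],
  "dr": [
    [0,0,0.112],
    [0,0,0.112],
    [0,0,0.112],
    [0,0,0.112],
    [0,0,0.112],
    [0,0,0.112],
    [0,0,0.112],
    [0,0,0.112]
  ]
}}

```text
time: 9.67
ee_pos: [0.5279, 0.1031, 0.2349]
tool_rot: [-3.14, 0.002, 0.917]
contact_force: [0.2, 0.2, -0.2]
finger_gap: 1.002
grasp_force: 0.0
```

{"op": "step_arm", "data": {
  "linear": [
    [0.001,-0.0025,0],
    [0.001,-0.0025,0],
    [0.0005,-0.0025,0],
    [0.0005,-0.0025,0],
    [0,0,0],
    [0,0,0]
  ],
  "dr": [
    [0,0,0.112],
    [0,0,0.112],
    [0,0,0.112],
    [0,0,0.112],
    [0,0,0],
    [0,0,0]
  ]
}}

```text
time: 10.17
ee_pos: [0.5235, 0.1127, 0.2353]
tool_rot: [3.142, 0.002, 0.478]
contact_force: [0.6, 0.7, 0.5]
finger_gap: 1.003
grasp_force: 0.0
```

```bash
python3 - <<'E'
from h import *
from fit import W
o=ctrl.get_obs();print(o['ee_pos'],o['tool_rot'],o['q'].round(2),o['contact_force'].round(1))
im,m=snap('wrist','w3.png')
pk=[.54,.08,-1.103]
for X in((40,65,135),(40,-65,135),(-40,37,135),(-40,-37,135),(-34,37,135),(-34,-37,135),(73,55,54.5),(73,-55,54.5)):
    q=proj(m,W(pk,X))[0];print(X,q.round(0));cv2.circle(im,tuple(int(i) for i in q),4,(0,0,255),1)
cv2.imwrite('pics/w3o.png',im)
E
```

```text
[0.52349855 0.11269346 0.23526874] [3.14151947e+00 2.06383362e-03 4.78087827e-01] [-0.19  0.37 -0.17  2.02  0.09  0.76 -1.51] [0.6 0.7 0.5]
(40, 65, 135) [446. 136.]
(40, -65, 135) [425. 330.]
(-40, 37, 135) [310. 182.]
(-40, -37, 135) [310. 292.]
(-34, 37, 135) [320. 182.]
(-34, -37, 135) [319. 292.]
(73, 55, 54.5) [455. 144.]
(73, -55, 54.5) [440. 273.]
```

View pics/w3o.png

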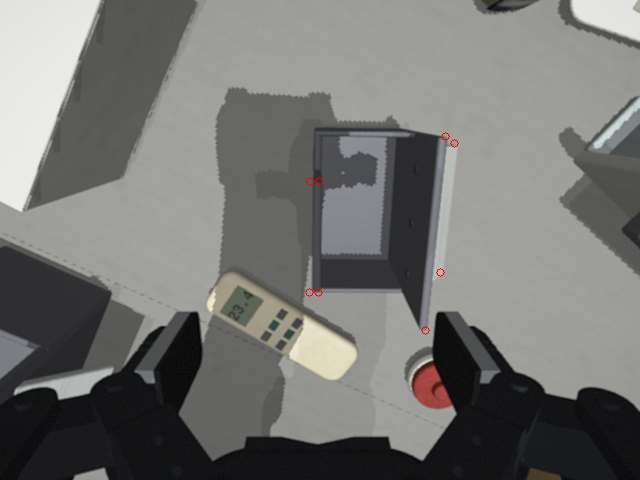

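The tab's top edge shows at about x 313–321, y 182–292, centred between the fingers. The thermometer and the timer are clear. Descending.

{"op": "step_arm", "data": {
  "linear": [
    [0,0.001,0.015],
    [0,0,0.025],
    [0,0,0.025],
    [0,0,0.025],
    [0,0,0.025],
    [0,0,0.015],
    [0,0,0.005],
    [0,0,0]
  ],
  "dr": [
    [0,0,0.008],
    [0,0,0],
    [0,0,0],
    [0,0,0],
    [0,0,0],
    [0,0,0],
    [0,0,0],
    [0,0,0]
  ]
}}

```text
time: 10.88
ee_pos: [0.5238, 0.1113, 0.0999]
tool_rot: [-3.141, 0.003, 0.468]
contact_force: [0.0, 0.4, -0.0]
finger_gap: 0.999
grasp_force: 0.0
```

{"op": "step_arm", "data": {
  "linear": [
    [0,0,0],
    [0,0,0],
    [0,0,0],
    [0,0,0],
    [0,0,0],
    [0,0,0],
    [0,0,0],
    [0,0,0]
  ],
  "dr": [
    [0,0,0],
    [0,0,0],
    [0,0,0],
    [0,0,0],
    [0,0,0],
    [0,0,0],
    [0,0,0],
    [0,0,0]
  ],
  "hand": 255,
  "force": 80
}}

```text
time: 11.55
ee_pos: [0.5244, 0.1117, 0.1012]
tool_rot: [-3.142, 0.0, 0.466]
contact_force: [-0.6, -0.1, -2.4]
finger_gap: 0.06
grasp_force: 78.9
```

{"op": "step_arm", "data": {
  "linear": [
    [0,0,-0.01],
    [0,0,-0.02],
    [0,0,-0.035],
    [0,0,-0.035],
    [0,0,-0.035],
    [0,0,-0.02],
    [0,0,-0.005],
    [0,0,0]
  ],
  "dr": [
    [0,0,0],
    [0,0,0],
    [0,0,0],
    [0,0,0],
    [0,0,0],
    [0,0,0],
    [0,0,0],
    [0,0,0]
  ]
}}

```text
time: 12.22
ee_pos: [0.5249, 0.1117, 0.2629]
tool_rot: [3.141, -0.003, 0.466]
contact_force: [-0.3, -0.3, -2.6]
finger_gap: 0.056
grasp_force: 78.7
```

Firmly held. I'm moving to a pre-hang pose in front of the panel, and computing a clearance-optimal hang path in the meantime.

```bash
cat > hang.py <<'E'
from plan import *
from scipy.optimize import minimize_scalar
def segd(p,a,b):
    p,a,b=map(np.array,(p,a,b));t=np.clip((p-a)@(b-a)/((b-a)@(b-a)),0,1);return np.linalg.norm(p-a-t*(b-a))
def rot(th,x,z): c,s=np.cos(th),np.sin(th);return np.array([c*x+s*z,-s*x+c*z])
n=np.array([.766,.643])*2.5
L0=np.array([0,123.5])-n;L1=np.array([-27,155.7])-n   # cleat centreline
def clear(th,X,Z):
    o=np.array([X,Z]);P=lambda x,z:o+rot(th,x,z)
    s0,s1=P(41,93.4),P(73,54.5)
    ss=min(min(segd(q,L0,L1) for q in(s0,s1)),min(segd(q,s0,s1) for q in(L0,L1)))-5
    pan=-max(s1[0]+1,s1[0])
    w0,w1=P(40,0),P(40,90)
    wl=min(segd(L1-(L1-L0)*0,w0,w1),1e9)-2.5
    sp=segd((-34,96),w0,w1)*(1 if rot(-th,*(np.array([-34,96])-o))[0]>40 else -1)
    hl=-34-w0[0] if 74<w0[1]<96 else 99
    return dict(strip=ss,panel=pan,lip=wl,spacer=min(sp,hl))
def best(th,Z):
    r=minimize_scalar(lambda X:-min(clear(th,X,Z).values()),bounds=(-110,-60),method='bounded');return r.x
def tcp(st,th,X,Z,Y=0,g=(-37,0,101)):
    r=R.from_euler('z',st[2])*R.from_euler('y',th)
    o=np.array([st[0],st[1],0])+R.from_euler('z',st[2]).apply(np.array([X,Y,Z])/1000)
    # tool y=pocket x, tool x=pocket y, tool z=-pocket z
    rt=r*R.from_matrix(np.array([[0,1,0],[1,0,0],[0,0,-1.]]))
    return o+r.apply(np.array(g)/1000),rt
E
python3 - <<'E'
from hang import *
st=np.load('st.npy')
for th,Z in((20,150),(20,130),(20,120),(20,110),(20,105),(20,100),(15,110),(15,100),(15,95),(10,100),(10,90),(10,85),(5,90),(5,82),(5,78),(0,82),(0,78),(0,76)):
    t=np.radians(th);X=best(t,Z);print(th,Z,round(X,1),{k:round(float(v),1) for k,v in clear(t,X,Z).items()})
p,r=tcp(st,0,-190,180);print(p)
plan([(p,r,16)])
E
```

```text
20 150 -107.2 {'strip': 18.9, 'panel': 18.9, 'lip': 29.6, 'spacer': 53.8}
20 130 -98.3 {'strip': 10.1, 'panel': 10.1, 'lip': 14.5, 'spacer': 33.6}
20 120 -94.7 {'strip': 6.4, 'panel': 6.4, 'lip': 7.6, 'spacer': 25.3}
20 110 -92.2 {'strip': 1.9, 'panel': 4.0, 'lip': 1.9, 'spacer': 19.5}
20 105 -91.3 {'strip': -0.7, 'panel': 3.1, 'lip': -0.7, 'spacer': 16.9}
20 100 -100.3 {'strip': 0.7, 'panel': 12.0, 'lip': 6.0, 'spacer': 23.6}
15 110 -91.1 {'strip': 5.5, 'panel': 5.5, 'lip': 6.2, 'spacer': 18.8}
15 100 -88.5 {'strip': 1.1, 'panel': 2.9, 'lip': 1.1, 'spacer': 13.7}
15 95 -97.6 {'strip': -1.0, 'panel': 11.9, 'lip': 8.5, 'spacer': 21.1}
10 100 -86.9 {'strip': 4.5, 'panel': 4.5, 'lip': 5.2, 'spacer': 12.8}
10 90 -83.8 {'strip': 0.4, 'panel': 1.5, 'lip': 0.4, 'spacer': 8.0}
10 85 -110.0 {'strip': 8.6, 'panel': 27.6, 'lip': 25.4, 'spacer': 32.9}
5 90 -81.9 {'strip': 3.4, 'panel': 3.4, 'lip': 4.7, 'spacer': 7.2}
5 82 -79.0 {'strip': 0.5, 'panel': 0.5, 'lip': 1.1, 'spacer': 3.6}
5 78 -110.0 {'strip': 13.9, 'panel': 31.5, 'lip': 31.6, 'spacer': 34.1}
0 82 -76.9 {'strip': 2.9, 'panel': 2.9, 'l
[... 381 characters left out ...]
.0172, 0.0096, -0.0012], [-0.0177, 0.0086, -0.0012], [-0.0181, 0.0076, -0.0012], [-0.0186, 0.0066, -0.0012]], "dr": [[0.0, -0.0, -0.056], [0.0, -0.0, -0.056], [0.0, -0.0, -0.056], [0.0, -0.0, -0.056], [0.0, -0.0, -0.056], [0.0, -0.0, -0.056], [0.0, -0.0, -0.056], [0.0, -0.0, -0.056]]}
{"linear": [[-0.0189, 0.0055, -0.0012], [-0.0192, 0.0045, -0.0011], [-0.0194, 0.0034, -0.0011], [-0.0196, 0.0023, -0.0011], [-0.0197, 0.0012, -0.0011], [-0.0197, 0.0001, -0.0011], [-0.0197, -0.0011, -0.0011], [-0.0196, -0.0022, -0.0011]], "dr": [[0.0, -0.0, -0.056], [0.0, -0.0, -0.056], [0.0, -0.0, -0.056], [0.0, -0.0, -0.056], [0.0, -0.0, -0.056], [0.0, -0.0, -0.056], [0.0, -0.0, -0.056], [0.0, -0.0, -0.056]]}
```

{"op": "step_arm", "data": {
  "linear": [
    [-0.0145,0.013,-0.001],
    [-0.0155,0.0125,-0.001],
    [-0.016,0.0115,-0.001],
    [-0.0165,0.0105,-0.001],
    [-0.017,0.0095,-0.001],
    [-0.0175,0.0085,-0.001],
    [-0.018,0.0075,-0.001],
    [-0.0185,0.0065,-0.001]
  ],
  "dr": [
    [0,0,-0.056],
    [0,0,-0.056],
    [0,0,-0.056],
    [0,0,-0.056],
    [0,0,-0.056],
    [0,0,-0.056],
    [0,0,-0.056],
    [0,0,-0.056]
  ]
}}

```text
time: 12.88
ee_pos: [0.4659, -0.0351, 0.2674]
tool_rot: [-3.139, 0.002, 0.917]
contact_force: [0.0, 0.3, -2.9]
finger_gap: 0.056
grasp_force: 78.8
```

{"op": "step_arm", "data": {
  "linear": [
    [-0.019,0.0055,-0.001],
    [-0.019,0.0045,-0.001],
    [-0.0195,0.0035,-0.001],
    [-0.0195,0.0025,-0.001],
    [-0.0195,0.001,-0.001],
    [-0.0195,0,-0.001],
    [-0.0195,-0.001,-0.001],
    [-0.0195,-0.002,-0.001]
  ],
  "dr": [
    [0,0,-0.056],
    [0,0,-0.056],
    [0,0,-0.056],
    [0,0,-0.056],
    [0,0,-0.056],
    [0,0,-0.056],
    [0,0,-0.056],
    [0,0,-0.056]
  ]
}}

```text
time: 13.55
ee_pos: [0.409, -0.181, 0.2755]
tool_rot: [-3.138, -0.001, 1.365]
contact_force: [0.1, 0.2, -2.2]
finger_gap: 0.053
grasp_force: 78.8
```

{"op": "step_arm", "data": {
  "linear": [
    [0,0,0],
    [0,0,0]
  ],
  "dr": [
    [0,0,0],
    [0,0,0]
  ]
}}

```text
time: 13.72
ee_pos: [0.4092, -0.1811, 0.2757]
tool_rot: [-3.138, -0.0, 1.359]
contact_force: [0.4, -0.3, -3.6]
finger_gap: 0.057
grasp_force: 78.8
```

```bash
python3 - <<'E'
from hang import *
from fit import W
import pickle
o=ctrl.get_obs();print(o['ee_pos'],o['tool_rot'],o['q'].round(2),o['contact_force'].round(1))
im,m=snap('wrist','w4.png');pickle.dump(m,open('w4.pkl','wb'))
st=np.load('st.npy')
for X in((0,150,250),(14,150,250),(14,-150,250),(0,-150,250),(-27,110,155.7),(-27,-110,155.7),(-34,120,96),(-34,-120,96),(0,150,0),(0,0,250),(-27,0,155.7),(-34,0,96)):
    q=proj(m,W(st,X))[0];print(X,q.round(1));cv2.circle(im,tuple(int(i) for i in q),3,(0,0,255),1)
cv2.imwrite('pics/w4o.png',im)
E
```

```text
[ 0.40922229 -0.18110566  0.27572808] [-3.13836191e+00 -4.05112760e-04  1.35897796e+00] [ 0.51  0.22 -0.27  2.14  0.08  0.79 -0.02] [ 0.4 -0.3 -3.6]
(0, 150, 250) [ 974.2 -116. ]
(14, 150, 250) [1015.2 -116.5]
(14, -150, 250) [744.5 525.4]
(0, -150, 250) [719.8 525.5]
(-27, 110, 155.7) [650.8  51.9]
(-27, -110, 155.7) [581.6 366. ]
(-34, 120, 96) [580.1  49.1]
(-34, -120, 96) [531.  336.2]
(0, 150, 0) [558.6  29.5]
(0, 0, 250) [815.7 283.7]
(-27, 0, 155.7) [612. 228.]
(-34, 0, 96) [552.8 208.3]
```

View pics/w4o.png

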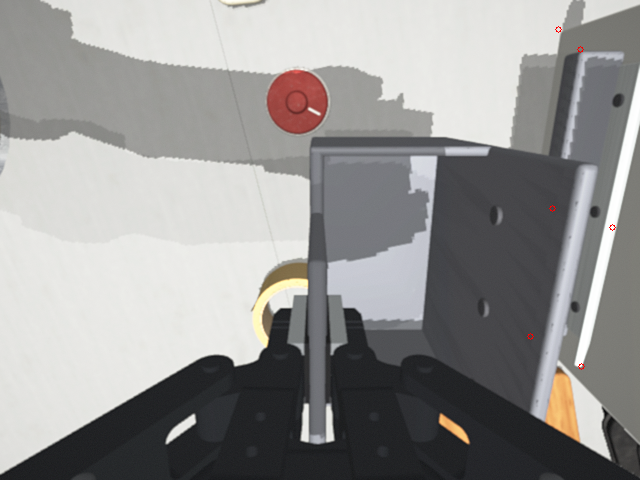

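The pocket hangs straight in the hand. The cleat's lip shows as a white line, from its end at about (578,366) to about (637,90), within about 3 px of the prediction. I'll enlarge it to refine.

```bash
python3 - <<'E'
from hang import *
from fit import W
import pickle
m=pickle.load(open('w4.pkl','rb'));im=cv2.imread('pics/w4.png');st=np.load('st.npy')
g=im.min(axis=2).astype(int)
for y in range(120,360,30):
    xs=np.where(g[y,570:640]>215)[0]+570
    # predicted lip top edge & lower edge at this row
    pr=[]
    for X,Z in((-27,155.7),(-30.8,152.5)):
        q=proj(m,[W(st,(X,Y,Z)) for Y in np.linspace(-110,110,200)]);pr.append(round(float(np.interp(y,q[::-1,1],q[::-1,0])),1))
    print(y,xs.min() if len(xs) else None,xs.max() if len(xs) else None,pr)
c=cv2.resize(im[20:400,510:640],None,fx=1.57,fy=1.57,interpolation=2)
d=cv2.resize(im[20:120,520:640],None,fx=4.5,fy=4.5,interpolation=2)
o=np.zeros((600,800,3),np.uint8);o[:c.shape[0],:c.shape[1]]=c;o[:d.shape[0],220:220+d.shape[1]]=d
cv2.imwrite('pics/c4.png',o)
E
```

```text
120 628 639 [635.8, 626.0]
150 622 632 [629.2, 619.6]
180 615 626 [622.6, 613.2]
210 608 619 [616.0, 606.8]
240 602 612 [609.4, 600.5]
270 595 605 [602.8, 594.1]
300 589 598 [596.2, 587.7]
330 582 591 [589.6, 581.3]
```

View pics/c4.png

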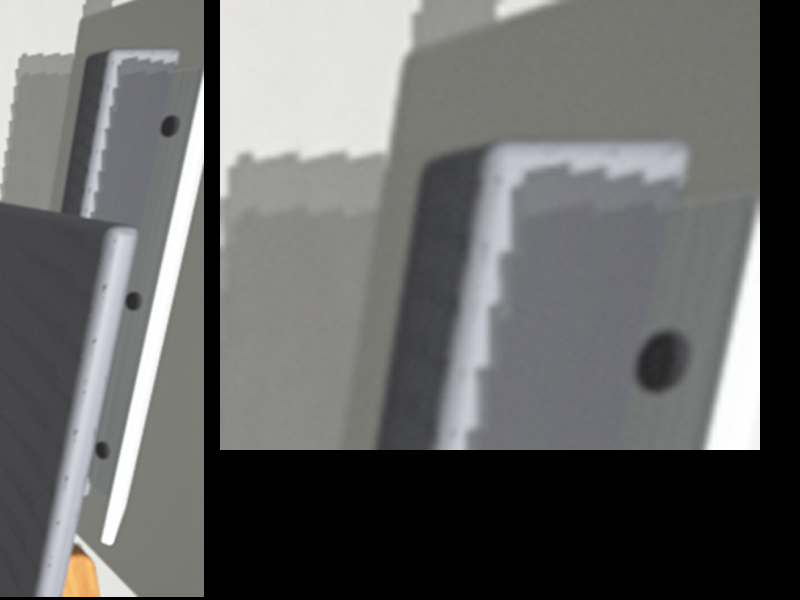

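```bash
python3 - <<'E'
from hang import *
import pickle
m=pickle.load(open('w4.pkl','rb'))
s=ctrl.get_obs();rt=R.from_euler('xyz',s['tool_rot']);M=R.from_matrix(np.array([[0,1,0],[1,0,0],[0,0,-1.]]))
rp=rt*M.inv();o=s['ee_pos']-rp.apply(np.array([-37,0,101])/1e3)
for X in((40,65,135),(34,65,135),(-40,65,75),(-34,37,135)):print(X,proj(m,o+rp.apply(np.array(X)/1e3)).round(1))
st=np.load('st.npy');st[2]-=.003;st[0]+=.0007;np.save('st2.npy',st)
t=np.radians(20)
a=tcp(st,t,-107,158);b=tcp(st,t,-95,120);c=tcp(st,t,-92.8,112.5);print(a[0],a[1].as_euler('xyz'),c[0])
plan([(*a,8),(*b,8),(*c,3)])
E
```

```text
(40, 65, 135) [[601.7 152.8]]
(34, 65, 135) [[579.3 152.9]]
(-40, 65, 75) [[308.1 139.3]]
(-34, 37, 135) [[325.1 251.8]]
[ 0.52957855 -0.20590668  0.2655637 ] [-2.7925268   0.          1.36579012] [ 0.54348119 -0.20879742  0.2200637 ]
step mm 15.364922874172217 deg 2.4818843037602814
step mm 4.9812147112928145 deg 0.0
step mm 2.605336403955873 deg 0.0
{"linear": [[-0.0, 0.0153, 0.0013], [-0.0, 0.0154, 0.0006], [-0.0, 0.0154, -0.0001], [-0.0, 0.0153, -0.0007], [-0.0, 0.0153, -0.0014], [-0.0001, 0.0152, -0.0021], [-0.0001, 0.0151, -0.0027], [-0.0001, 0.015, -0.0034]], "dr": [[0.043, -0.0, -0.001], [0.043, -0.0, -0.001], [0.043, -0.0, -0.001], [0.043, -0.0, -0.001], [0.043, -0.0, -0.001], [0.043, -0.0, -0.001], [0.043, -0.0, -0.001], [0.043, -0.0, -0.001]]}
{"linear": [[-0.0, 0.003, 0.004], [-0.0, 0.003, 0.004], [-0.0, 0.003, 0.004], [-0.0, 0.003, 0.004], [-0.0, 0.003, 0.004], [-0.0, 0.003, 0.004], [-0.0, 0.003, 0.004], [-0.0, 0.003, 0.004]], "dr": [[0.0, 0.0, 0.0], [0.0, 0.0, 0.0], [0.0, 0.0, 0.0], [0.0, 0.0, 0.0], [0.0, 0.0, 0.0], [0.0, 0.0, 0.0], [0.0, 0.0, 0.0], [0.0, 0.0, 0.0]]}
{"linear": [[-0.0, 0.0015, 0.0021], [-0.0, 0.0015, 0.0021], [-0.0, 0.0015, 0.0021]], "dr": [[0.0, 0.0, 0.0], [0.0, 0.0, 0.0], [0.0, 0.0, 0.0]]}
```

```bash
python3 - <<'E'
from hang import *
import pickle
from scipy.optimize import least_squares
m=pickle.load(open('w4.pkl','rb'));im=cv2.imread('pics/w4.png');g=im.mean(axis=2).astype(int)
s=ctrl.get_obs();rt=R.from_euler('xyz',s['tool_rot']);M=R.from_matrix(np.array([[0,1,0],[1,0,0],[0,0,-1.]]))
rp=rt*M.inv();o=s['ee_pos']-rp.apply(np.array([-37,0,101])/1e3)
P=lambda X:proj(m,o+rp.apply(np.array(X)/1e3))[0]
Y=np.linspace(-65,65,100)
for y in range(180,400,40):
    pr=[np.interp(y,*np.array([P((x,k,135)) for k in Y[::-1]]).T[::-1]) for x in(34,37,40)]
    c=int(pr[1]);print(y,np.round(pr),c-22,g[y,c-22:c+22:2].tolist())
print('endY',[(y,g[y,575:600:4].tolist()) for y in range(146,176,3)])
print('tab',[(y,g[y,306:328:3].tolist()) for y in range(240,276,4)])
print('tabpred',P((-37,37,135)),P((-37,-37,135)),P((-37,65,75)))
print('low',[(y,g[y,330:350:6].tolist()) for y in range(130,165,3)],P((0,65,75)),P((0,61,75)))
E
```

```text
180 [574. 585. 596.] 563 [70, 69, 68, 69, 66, 73, 103, 134, 156, 173, 206, 218, 212, 207, 197, 181, 144, 118, 117, 118, 120, 120]
220 [566. 577. 588.] 555 [71, 71, 70, 70, 70, 74, 104, 133, 163, 184, 209, 217, 212, 205, 196, 178, 136, 118, 120, 120, 119, 122]
260 [559. 569. 579.] 546 [69, 70, 74, 72, 72, 71, 85, 115, 150, 176, 200, 216, 212, 205, 199, 183, 152, 117, 121, 119, 116, 119]
300 [551. 561. 571.] 538 [71, 68, 71, 69, 69, 70, 79, 114, 150, 172, 192, 214, 209, 200, 196, 183, 146, 114, 111, 113, 114, 118]
340 [543. 553. 563.] 530 [65, 69, 73, 71, 70, 71, 77, 109, 150, 180, 201, 211, 206, 197, 195, 182, 141, 122, 124, 123, 124, 124]
380 [536. 545. 554.] 522 [71, 71, 69, 67, 68, 68, 74, 108, 150, 168, 184, 206, 200, 195, 193, 176, 189, 181, 174, 174, 173, 176]
endY [(146, [116, 115, 113, 114, 114, 113, 114]), (149, [116, 115, 114, 116, 115, 115, 114]), (152, [116, 115, 116, 115, 113, 113, 114]), (155, [115, 116, 115, 115, 116, 114, 113]), (158, [116, 115, 115, 116, 115, 115, 113]), (161, [81, 89, 104, 110, 113, 114, 115]), (164, [75, 79, 114, 124, 125, 113, 115]), (167, [73, 123
[... 314 characters left out ...]
82, 83, 82, 79, 112]), (260, [154, 74, 88, 93, 93, 92, 82, 107]), (264, [100, 96, 111, 115, 116, 113, 107, 124]), (268, [101, 100, 111, 118, 118, 116, 104, 130]), (272, [100, 101, 111, 117, 116, 115, 104, 160])]
tabpred [314.69481895 251.85645561] [315.39108912 454.33672231] [315.35916313 139.33322618]
low [(130, [142, 143, 149, 140]), (133, [140, 140, 138, 140]), (136, [124, 124, 123, 124]), (139, [80, 80, 80, 81]), (142, [81, 81, 83, 82]), (145, [84, 83, 82, 83]), (148, [134, 135, 134, 132]), (151, [142, 142, 142, 143]), (154, [112, 111, 107, 110]), (157, [136, 141, 139, 139]), (160, [133, 141, 139, 140]), (163, [136, 133, 125, 135])] [405.29061509 139.1971643 ] [404.66273755 149.12908654]
```

Edges agree to about 1 px; the tab's corners are simply rounded. So the pocket sits true in the grip. Tipping it and moving over the cleat.

{"op": "step_arm", "data": {
  "linear": [
    [0,0.0155,0.0015],
    [0,0.0155,0.0005],
    [0,0.0155,0],
    [0,0.0155,-0.0005],
    [0,0.0155,-0.0015],
    [0,0.015,-0.002],
    [0,0.015,-0.003],
    [0,0.015,-0.0035]
  ],
  "dr": [
    [0.043,0,-0.001],
    [0.043,0,-0.001],
    [0.043,0,-0.001],
    [0.043,0,-0.001],
    [0.043,0,-0.001],
    [0.043,0,-0.001],
    [0.043,0,-0.001],
    [0.043,0,-0.001]
  ]
}}

```text
time: 14.43
ee_pos: [0.5322, -0.2042, 0.2662]
tool_rot: [-2.794, -0.002, 1.371]
contact_force: [1.0, -1.2, -2.0]
finger_gap: 0.055
grasp_force: 79.0
```

{"op": "step_arm", "data": {
  "linear": [
    [0,0,0],
    [0,0,0]
  ],
  "dr": [
    [0,0,0],
    [0,0,0]
  ]
}}

```text
time: 14.6
ee_pos: [0.5321, -0.2041, 0.2653]
tool_rot: [-2.796, -0.002, 1.371]
contact_force: [0.3, 0.8, -3.0]
finger_gap: 0.057
grasp_force: 79.0
```

```bash
cat >> hang.py <<'E'
def where(st):
    s=ctrl.get_obs();rt=R.from_euler('xyz',s['tool_rot']);M=R.from_matrix(np.array([[0,1,0],[1,0,0],[0,0,-1.]]))
    rp=rt*M.inv();o=s['ee_pos']-rp.apply(np.array([-37,0,101])/1e3)
    q=R.from_euler('z',st[2]).inv();l=q.apply(o-[st[0],st[1],0])*1e3;e=(q*rp).as_euler('yxz',degrees=True)
    c=clear(np.radians(e[0]),l[0],l[2]);print('O',l.round(1),'tilt,roll,yaw',e.round(2),{k:round(float(v),1) for k,v in c.items()},'F',q.apply(s['contact_force']).round(1),'q',s['q'].round(2))
E
python3 - <<'E'
from hang import *
st=np.load('st2.npy');where(st);t=np.radians(20)
plan([(*tcp(st,t,-95,120),8),(*tcp(st,t,-92.8,112.5),3)])
E
```

```text
O [-104.6    2.5  157.8] tilt,roll,yaw [19.82  0.12  0.31] {'strip': 27.3, 'panel': 16.4, 'lip': 29.9, 'spacer': 58.4} F [ 0.1  0.8 -3. ] q [ 0.41  0.54 -0.23  1.69  0.12  1.28 -0.07]
step mm 4.887149581510257 deg 0.04744746022979946
step mm 2.605336403955873 deg 0.0
{"linear": [[-0.0003, 0.0028, 0.004], [-0.0003, 0.0028, 0.004], [-0.0003, 0.0028, 0.004], [-0.0003, 0.0028, 0.004], [-0.0003, 0.0028, 0.004], [-0.0003, 0.0028, 0.004], [-0.0003, 0.0028, 0.004], [-0.0003, 0.0028, 0.004]], "dr": [[0.0, -0.0, 0.001], [0.0, -0.0, 0.001], [0.0, -0.0, 0.001], [0.0, -0.0, 0.001], [0.0, -0.0, 0.001], [0.0, -0.0, 0.001], [0.0, -0.0, 0.001], [0.0, -0.0, 0.001]]}
{"linear": [[-0.0, 0.0015, 0.0021], [-0.0, 0.0015, 0.0021], [-0.0, 0.0015, 0.0021]], "dr": [[0.0, 0.0, 0.0], [0.0, 0.0, 0.0], [0.0, 0.0, 0.0]]}
```

{"op": "step_arm", "data": {
  "linear": [
    [0,0.003,0.004],
    [0,0.003,0.004],
    [0,0.003,0.004],
    [0,0.003,0.004],
    [0,0.003,0.004],
    [0,0.0025,0.004],
    [0,0.0025,0.004],
    [0,0.0025,0.004]
  ],
  "dr": [
    [0,0,0.001],
    [0,0,0.001],
    [0,0,0.001],
    [0,0,0.001],
    [0,0,0.001],
    [0,0,0],
    [0,0,0],
    [0,0,0]
  ]
}}

```text
time: 15.27
ee_pos: [0.5413, -0.2077, 0.2291]
tool_rot: [-2.798, 0.0, 1.365]
contact_force: [0.4, 1.2, -2.6]
finger_gap: 0.055
grasp_force: 79.0
```

{"op": "step_arm", "data": {
  "linear": [
    [0,0.0015,0.002],
    [0,0.0015,0.002],
    [0,0.0015,0.002],
    [0,0,0],
    [0,0,0]
  ],
  "dr": [
    [0,0,0],
    [0,0,0],
    [0,0,0],
    [0,0,0],
    [0,0,0]
  ]
}}

```text
time: 15.68
ee_pos: [0.5435, -0.2081, 0.2224]
tool_rot: [-2.798, 0.0, 1.365]
contact_force: [-0.2, 0.0, -2.2]
finger_gap: 0.062
grasp_force: 79.0
```

```bash
python3 - <<'E'
from hang import *
st=np.load('st2.npy');where(st)
T=lambda d,X,Z:tcp(st,np.radians(d),X,Z)
plan([(*T(15,-89.8,105),5),(*T(10,-86,97.5),5),(*T(5,-81.9,90),6)])
E
```

```text
O [-92.4   0.6 114.9] tilt,roll,yaw [19.71 -0.02 -0.05] {'strip': 5.0, 'panel': 4.3, 'lip': 4.0, 'spacer': 21.3} F [-0.2 -0.  -2.2] q [ 0.4   0.59 -0.23  1.7   0.13  1.21 -0.08]
step mm 2.4078564016641812 deg 0.9430341568612879
step mm 2.0661233550792386 deg 1.0000000000000002
step mm 1.8010716871755383 deg 0.8333333333333335
{"linear": [[-0.0001, -0.0005, 0.0024], [-0.0001, -0.0005, 0.0023], [-0.0001, -0.0006, 0.0023], [-0.0001, -0.0006, 0.0023], [-0.0001, -0.0006, 0.0023], [0.0, -0.0006, 0.002], [0.0, -0.0006, 0.002], [0.0, -0.0007, 0.002]], "dr": [[-0.016, 0.0, -0.0], [-0.016, 0.0, -0.0], [-0.016, 0.0, -0.0], [-0.016, 0.0, -0.0], [-0.016, 0.0, -0.0], [-0.017, 0.0, 0.0], [-0.017, 0.0, 0.0], [-0.017, 0.0, 0.0]]}
{"linear": [[0.0, -0.0007, 0.0019], [0.0, -0.0007, 0.0019], [-0.0, -0.0006, 0.0017], [-0.0, -0.0006, 0.0017], [-0.0, -0.0006, 0.0017], [-0.0, -0.0006, 0.0017], [-0.0, -0.0007, 0.0017], [-0.0, -0.0007, 0.0017]], "dr": [[-0.017, 0.0, 0.0], [-0.017, 0.0, 0.0], [-0.015, -0.0, 0.0], [-0.015, -0.0, 0.0], [-0.015, -0.0, 0.0], [-0.015, -0.0, 0.0], [-0.015, -0.0, 0.0], [-0.015, -0.0, 0.0]]}
```

No contact, and the strip tip is 14 mm below the lip. I'll go a little deeper at this tilt and then swing the foot in.

{"op": "step_arm", "data": {
  "linear": [
    [0,0.0005,0.002],
    [0,0.0005,0.0015],
    [0,0,0],
    [0,0,0]
  ],
  "dr": [
    [0,0,0],
    [0,0,0],
    [0,0,0],
    [0,0,0]
  ]
}}

```text
time: 16.02
ee_pos: [0.5431, -0.2081, 0.2188]
tool_rot: [-2.797, 0.0, 1.365]
contact_force: [1.1, -0.3, -2.4]
finger_gap: 0.057
grasp_force: 79.0
```

```bash
python3 - <<'E'
from hang import *
st=np.load('st2.npy');where(st)
T=lambda d,X,Z:tcp(st,np.radians(d),X,Z)
plan([(*T(15,-89.8,105),4),(*T(10,-86,97.5),4)])
E
```

```text
O [-92.8   0.6 111.2] tilt,roll,yaw [19.72 -0.02 -0.05] {'strip': 2.4, 'panel': 4.7, 'lip': 3.1, 'spacer': 20.5} F [ 1.2 -0.1 -2.4] q [ 0.4   0.6  -0.23  1.7   0.13  1.2  -0.08]
step mm 2.2187995665500053 deg 1.1801377223564808
step mm 2.582654193849048 deg 1.2500000000000004
{"linear": [[-0.0002, -0.0008, 0.0021], [-0.0002, -0.0009, 0.002], [-0.0002, -0.0009, 0.002], [-0.0002, -0.0009, 0.002], [0.0, -0.0008, 0.0025], [0.0, -0.0008, 0.0025], [0.0, -0.0009, 0.0024], [0.0, -0.0009, 0.0024]], "dr": [[-0.021, 0.0, -0.0], [-0.021, 0.0, -0.0], [-0.021, 0.0, -0.0], [-0.021, 0.0, -0.0], [-0.022, 0.0, 0.0], [-0.022, 0.0, 0.0], [-0.022, 0.0, 0.0], [-0.022, 0.0, 0.0]]}
```

{"op": "step_arm", "data": {
  "linear": [
    [0,-0.0009,0.002],
    [0,-0.0009,0.002],
    [0,-0.0009,0.002],
    [0,-0.0009,0.002],
    [0,-0.0009,0.0025],
    [0,-0.0009,0.0025],
    [0,-0.0009,0.0024],
    [0,-0.0009,0.0024]
  ],
  "dr": [
    [-0.021,0,0],
    [-0.021,0,0],
    [-0.021,0,0],
    [-0.021,0,0],
    [-0.022,0,0],
    [-0.022,0,0],
    [-0.022,0,0],
    [-0.022,0,0]
  ]
}}

```text
time: 16.68
ee_pos: [0.5317, -0.2057, 0.2036]
tool_rot: [-2.971, 0.0, 1.365]
contact_force: [0.6, 0.5, -2.4]
finger_gap: 0.059
grasp_force: 78.9
```

{"op": "step_arm", "data": {
  "linear": [
    [0,0,0],
    [0,0,0]
  ],
  "dr": [
    [0,0,0],
    [0,0,0]
  ]
}}

```text
time: 16.85
ee_pos: [0.5316, -0.2058, 0.2039]
tool_rot: [-2.969, 0.0, 1.365]
contact_force: [0.5, -0.9, -1.9]
finger_gap: 0.054
grasp_force: 78.9
```

```bash
python3 - <<'E'
from hang import *
st=np.load('st2.npy');where(st)
T=lambda d,X,Z:tcp(st,np.radians(d),X,Z)
plan([(*T(5,-81.9,90),4),(*T(0,-77.2,83),4)])
E
```

```text
O [-86.2   0.5  98. ] tilt,roll,yaw [ 9.89 -0.03 -0.05] {'strip': 3.8, 'panel': 3.9, 'lip': 4.3, 'spacer': 11.7} F [ 0.7 -0.8 -1.9] q [ 0.43  0.52 -0.24  1.86  0.15  0.95 -0.09]
step mm 2.7683626932221737 deg 1.2224062512439842
step mm 2.679103369526195 deg 1.2499999999999996
{"linear": [[-0.0001, -0.0007, 0.0027], [-0.0001, -0.0008, 0.0027], [-0.0001, -0.0008, 0.0026], [-0.0001, -0.0009, 0.0026], [-0.0, -0.0008, 0.0025], [-0.0, -0.0009, 0.0025], [-0.0, -0.001, 0.0025], [-0.0, -0.001, 0.0025]], "dr": [[-0.021, 0.0, -0.0], [-0.021, 0.0, -0.0], [-0.021, 0.0, -0.0], [-0.021, 0.0, -0.0], [-0.022, -0.0, 0.0], [-0.022, -0.0, 0.0], [-0.022, -0.0, 0.0], [-0.022, -0.0, 0.0]]}
```

{"op": "step_arm", "data": {
  "linear": [
    [0,-0.0008,0.0027],
    [0,-0.0008,0.0027],
    [0,-0.0008,0.0026],
    [0,-0.0008,0.0026],
    [0,-0.0009,0.0025],
    [0,-0.0009,0.0025],
    [0,-0.0009,0.0025],
    [0,-0.0009,0.0025]
  ],
  "dr": [
    [-0.021,0,0],
    [-0.021,0,0],
    [-0.021,0,0],
    [-0.021,0,0],
    [-0.022,0,0],
    [-0.022,0,0],
    [-0.022,0,0],
    [-0.022,0,0]
  ]
}}

```text
time: 17.52
ee_pos: [0.5236, -0.204, 0.1838]
tool_rot: [3.141, 0.0, 1.365]
contact_force: [-0.2, -0.2, -2.9]
finger_gap: 0.061
grasp_force: 78.9
```

{"op": "step_arm", "data": {
  "linear": [
    [0,0,0],
    [0,0,0]
  ],
  "dr": [
    [0,0,0],
    [0,0,0]
  ]
}}

```text
time: 17.68
ee_pos: [0.5233, -0.204, 0.1839]
tool_rot: [-3.14, 0.0, 1.365]
contact_force: [0.7, -0.4, -1.7]
finger_gap: 0.056
grasp_force: 78.9
```

```bash
python3 - <<'E'
from hang import *
st=np.load('st2.npy');where(st)
plan([(*tcp(st,0,-74,75),8)])
E
```

```text
O [-76.9   0.5  82.8] tilt,roll,yaw [ 0.06 -0.02 -0.05] {'strip': 3.4, 'panel': 2.8, 'lip': 5.4, 'spacer': 2.9} F [ 0.7 -0.3 -1.7] q [ 0.44  0.47 -0.24  2.01  0.18  0.68 -0.12]
step mm 1.0458153335494014 deg 0.010276842179969638
{"linear": [[-0.0001, 0.0003, 0.001], [-0.0001, 0.0003, 0.001], [-0.0001, 0.0003, 0.001], [-0.0001, 0.0003, 0.001], [-0.0001, 0.0003, 0.001], [-0.0001, 0.0003, 0.001], [-0.0001, 0.0003, 0.001], [-0.0001, 0.0003, 0.001]], "dr": [[-0.0, 0.0, -0.0], [-0.0, 0.0, -0.0], [-0.0, 0.0, -0.0], [-0.0, 0.0, -0.0], [-0.0, 0.0, -0.0], [-0.0, 0.0, -0.0], [-0.0, 0.0, -0.0], [-0.0, 0.0, -0.0]]}
```

Upright and free of contact. Lowering to home while watching the force.

{"op": "step_arm", "data": {
  "linear": [
    [0,0.0003,0.001],
    [0,0.0003,0.001],
    [0,0.0003,0.001],
    [0,0.0003,0.001],
    [0,0,0]
  ],
  "dr": [
    [0,0,0],
    [0,0,0],
    [0,0,0],
    [0,0,0],
    [0,0,0]
  ]
}}

```text
time: 18.1
ee_pos: [0.5244, -0.2042, 0.1794]
tool_rot: [-3.141, 0.0, 1.365]
contact_force: [-0.4, -0.9, -2.2]
finger_gap: 0.061
grasp_force: 78.9
```

{"op": "step_arm", "data": {
  "linear": [
    [0,0.0003,0.001],
    [0,0.0003,0.001],
    [0,0.0003,0.001],
    [0,0,0],
    [0,0,0]
  ],
  "dr": [
    [0,0,0],
    [0,0,0],
    [0,0,0],
    [0,0,0],
    [0,0,0]
  ]
}}

```text
time: 18.52
ee_pos: [0.5246, -0.2043, 0.1766]
tool_rot: [-3.14, 0.0, 1.365]
contact_force: [-4.7, 0.9, -0.5]
finger_gap: 0.057
grasp_force: 79.2
```

```bash
python3 -c "
from hang import *
where(np.load('st2.npy'))"
```

```text
O [-75.6   0.5  75.5] tilt,roll,yaw [ 0.08 -0.02 -0.05] {'strip': -0.3, 'panel': 1.5, 'lip': 4.0, 'spacer': 1.5} F [-4.8 -0.1 -0.5] q [ 0.44  0.49 -0.24  2.02  0.18  0.66 -0.12]
```

{"op": "step_arm", "data": {
  "linear": [
    [0,-0.0003,0.0005],
    [0,-0.0003,0.0005],
    [0,0,0],
    [0,0,0]
  ],
  "dr": [
    [0,0,0],
    [0,0,0],
    [0,0,0],
    [0,0,0]
  ]
}}

```text
time: 18.85
ee_pos: [0.5244, -0.2043, 0.1764]
tool_rot: [-3.142, 0.001, 1.365]
contact_force: [-7.2, 1.7, 7.2]
finger_gap: 0.06
grasp_force: 80.4
```

{"op": "step_arm", "data": {
  "linear": [
    [0,0,0.0005],
    [0,0,0.0005],
    [0,0,0],
    [0,0,0]
  ],
  "dr": [
    [0,0,0],
    [0,0,0],
    [0,0,0],
    [0,0,0]
  ]
}}

```text
time: 19.18
ee_pos: [0.5243, -0.2043, 0.1763]
tool_rot: [3.141, 0.001, 1.365]
contact_force: [-8.8, 2.1, 17.9]
finger_gap: 0.059
grasp_force: 82.2
```

```bash
python3 -c "
from hang import *
where(np.load('st2.npy'));print(ctrl.get_obs()['torque'].round(2))"
```

```text
O [-75.7   0.4  75.3] tilt,roll,yaw [-0.02 -0.05 -0.06] {'strip': -0.5, 'panel': 1.7, 'lip': 4.3, 'spacer': 1.7} F [-9.1  0.3 17.9] q [ 0.44  0.49 -0.24  2.02  0.18  0.66 -0.12]
[0.55 2.1  0.01]
```

The pocket is seated in both x and z, with measured height within 0.3 mm of home. I'll ease off, release and withdraw upward.

{"op": "step_arm", "data": {
  "linear": [
    [0,0,-0.0008],
    [0,0,0]
  ],
  "dr": [
    [0,0,0],
    [0,0,0]
  ]
}}

```text
time: 19.35
ee_pos: [0.5244, -0.2043, 0.1763]
tool_rot: [3.142, 0.001, 1.365]
contact_force: [-6.6, 1.9, 9.4]
finger_gap: 0.057
grasp_force: 81.1
```

{"op": "step_arm", "data": {
  "linear": [
    [0,0,0],
    [0,0,0],
    [0,0,0],
    [0,0,0],
    [0,0,0],
    [0,0,0],
    [0,0,0],
    [0,0,0]
  ],
  "dr": [
    [0,0,0],
    [0,0,0],
    [0,0,0],
    [0,0,0],
    [0,0,0],
    [0,0,0],
    [0,0,0],
    [0,0,0]
  ],
  "hand": 0,
  "force": 20
}}

```text
time: 20.02
ee_pos: [0.5248, -0.2043, 0.1755]
tool_rot: [3.142, 0.0, 1.365]
contact_force: [-0.2, 0.8, -0.1]
finger_gap: 1.001
grasp_force: 0.0
```

{"op": "step_arm", "data": {
  "linear": [
    [0,0,-0.005],
    [0,0,-0.015],
    [0,0,-0.025],
    [0,0,-0.03],
    [0,0,-0.03],
    [0,0,-0.03],
    [0,0,-0.02],
    [0,0,0]
  ],
  "dr": [
    [0,0,0],
    [0,0,0],
    [0,0,0],
    [0,0,0],
    [0,0,0],
    [0,0,0],
    [0,0,0],
    [0,0,0]
  ]
}}

```text
time: 20.68
ee_pos: [0.5265, -0.2045, 0.3355]
tool_rot: [3.134, 0.001, 1.365]
contact_force: [1.5, 0.1, -0.0]
finger_gap: 1.003
grasp_force: 0.0
```

```bash
python3 - <<'E'
from hang import *
from fit import W
st=np.load('st2.npy')
o=np.zeros((600,800,3),np.uint8)
im,m=snap('wrist','w5.png');s=ctrl.get_obs();print(s['contact_force'].round(1))
i2,m2=snap('side','s5.png');i3,m3=snap('top','t5.png')
pk=[*W(st,(-74,0.5,0))[:2],st[2],.075]
def ov(im,m):
    for X in((40,65,135),(40,-65,135),(34,65,135),(34,-65,135),(-40,65,75),(-40,-65,75),(-40,30,135),(-40,-30,135)):
        q=proj(m,W(pk,X))[0];cv2.circle(im,tuple(int(i) for i in q.round()),2,(0,0,255),1)
for a,b in((im,m),(i2,m2),(i3,m3)):ov(a,b)
o[:480,:480]=im[:,160:640]
c=proj(m2,W(st,(-70,0,150)))[0].astype(int);o[:300,490:790]=cv2.resize(i2[c[1]-60:c[1]+60,c[0]-60:c[0]+60],(300,300),interpolation=2)
c=proj(m3,W(st,(-70,0,150)))[0].astype(int);o[300:600,490:790]=cv2.resize(i3[c[1]-60:c[1]+60,c[0]-60:c[0]+60],(300,300),interpolation=2)
cv2.imwrite('pics/f5.png',o)
E
```

```text
[-0.  -0.1 -0.1]
```

View pics/f5.png

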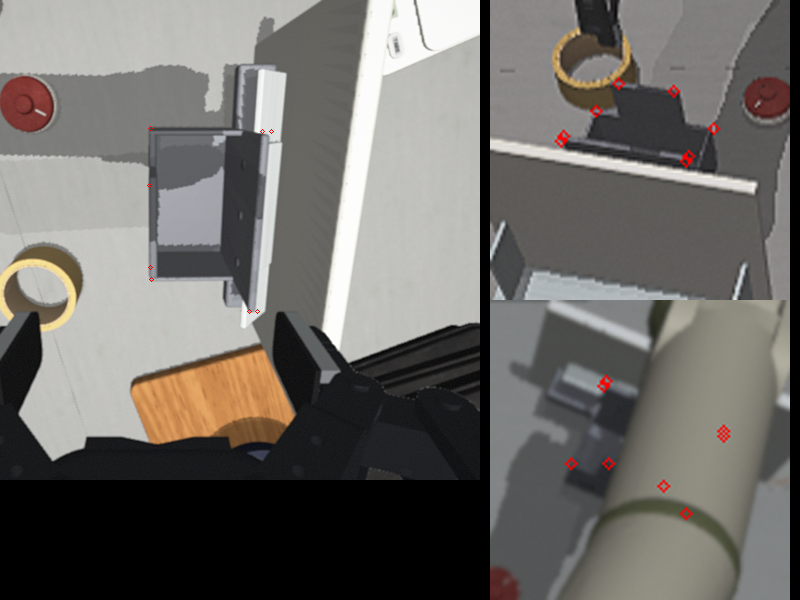

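The wrist and side views show the pocket hanging upright on the cleat within 1–3 px of the predicted home corners. Its back wall is on the spacer, the gripper is clear above it, and the roll and timer are undisturbed.

```bash
python3 -c "
from workcell import hand_in
print(hand_in())"
```

```text
the job is handed in; nothing more can be done
None
```

The pocket was stood upright and released on the free worktop. It was then retaken by its front tab, tipped about 20 degrees and hung upright near the cleat's middle, home to about 1–2 mm with its back against the spacer. It was let go after about 20 s, the other loose things were left alone, and the job is handed in; no verdict was returned.

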